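Clamp the tube rack on the shaker with the T-handle key

TASK

Make the tube rack fast on the shaker: first push the sliding jaw until the rack sits squarely and snugly between the jaw and the fixed stop; then take the T-handle key with the flat blade from its stand, set it fully home in the slotted lock screw down in the jaw's well and turn the screw clockwise until it is tight at its stop. Hang the key back by its bar on the same stand and let go, leaving the rack clamped and upright. Do not disturb the other key or the glassware, boxes and dishes on the bench.

Things in the scene. Friction and masses are not known exactly. Their poses are not given: they have to be found in the camera images.
- platform (a point): Orbital shaker (fixed; white housing 270 x 215 mm): centre of the top of its aluminium platform (255 x 205 mm, 85 mm above the bench). x points from the sliding jaw to the fixed stop (roughly away from the robot), y left, z up. The stop is an upright plate across the platform, 160 mm wide, 45 mm high, its inner face at x = +105 mm.
- jaw (a joint): Travel (m) of the aluminium sliding jaw along the platform's x towards the fixed stop; starts at 0 to 0.025. The boss centre lies at platform x = -90 mm + travel, y = 0; the clamping face is 40 mm further on. With the rack tight against the stop that face meets it at travel 0.069. About 5 N of friction; stays where it is left (turning the screw does not move it).
- jaw_push (a point): The jaw is a 60 x 60 x 38 mm square boss with a cross plate (150 mm wide, 45 mm high, 10 mm thick) on its stop side. This point: centre of the boss's flat rear face (away from the stop), 19 mm above the platform, a good place to push. Axes as the platform's.
- rack_center (a point): White tube rack, 86 mm (its x) by 127 mm (its y), 45 mm high, with capped tubes standing out to 58 mm, 0.5 kg, loose on the platform between jaw and stop; the point is its centre, 22.5 mm above its underside. Starts up to 0.1 rad askew and 12 to 32 mm short of the stop. Against the stop its centre is at platform x = 62 mm.
- screw (a joint): Turn (rad) of the lock screw in the jaw's boss: grows clockwise seen from above; starts between 0 and 0.4; tight at its stop at 1.35. Turns stiffly (about 0.12 N m) and stays where it is left.
- screw_slot (a point): Slotted steel lock screw at the bottom of the 36 mm round well in the jaw's boss: centre of its slot's floor, 6 mm above the platform. The slot runs along this point's y, is 30 mm long, 10 mm wide, 12 mm deep; the head's top is 20 mm below the boss's rim. The point turns with the screw: its y is the platform's y at screw = 0 and turns clockwise from above as the screw tightens.
- key_bar (a point): T-handle key with the flat blade: centre of its black cross bar, 110 mm long (this point's y), 16 mm wide, 16 mm high; z up along the 12 mm steel shaft that runs down from the bar's middle. 0.18 kg. It hangs by the bar on one of two grey stands, left or right of the shaker, the bar lying across the two uprights. Grip the bar across at its middle, from above.
- key_tip (a point): Middle of the lower end of that key's flat blade, 118 mm below the bar's centre. The blade is 26 mm wide (along y, the same direction as the bar), 7 mm thick, 20 mm long with a rounded end. It fits the screw's slot either way round with 1.5 to 2 mm of play on each side (about 0.12 rad of turning play). Fully home it stands on the slot floor.
- stand_a_rest (a point): Stand of the flat-bladed key (fixed, grey, base 90 x 100 mm): where the bar's centre is when it hangs there, 148 mm above the bench. y runs across the two uprights (8 mm thick, 50 mm deep, 68 mm clear between them, tops at 140 mm), along the bar; the bar has 11 mm of play to and fro in x between the 12 mm high end lips.
- otherkey_bar (a point): Middle of the cross bar of the other T-handle key, on the other stand; same size but it ends in a round socket 26 mm thick, which does not fit the slot. Not needed.
- stand_b_rest (a point): The same kind of stand, on the other side of the shaker, holding the round-ended key; same point as for the other stand.
- beaker_c (a point): Centre of a glass beaker, 70 mm wide, 90 mm high, on the bench. Bystander.
- bottle_c (a point): Centre of an amber bottle, 70 mm wide, 150 mm high. Bystander.
- cylinder_c (a point): Centre of a slim glass measuring cylinder, 178 mm high, foot 64 mm wide. Bystander.
- tipbox_c (a point): Centre of an open grey pipette-tip box, 120 x 85 x 50 mm. Bystander.
- dish_c (a point): Centre of a square white weighing dish, 85 x 85 x 20 mm. Bystander.
- petri_c (a point): Centre of a glass petri dish, 90 mm wide, 16 mm high. Bystander.
Things that resemble listed ones, but are neither listed nor needed, are in the scene too. Leave any blue or purple look-alike of the part that bears rack_center alone.

How it is judged:
On the way, in this order (a step that is already met when the one before it is completed fails the run):
1. the rack is square and snug between the jaw and the fixed stop (value of joint jaw between 0.0655 and 0.074 m and x of rack_center in the frame of platform above 0.058 m and angle between the x axis of rack_center and the x axis of platform, either way round below 0.06 rad), for 0.2 s.
2. the flat-bladed key is lifted off its stand (z of key_bar in the frame of stand_a_rest above 0.04 m), for 0.1 s.
3. the key's blade is fully home in the screw's slot, the jaw still snug (all of step 1 and horizontal distance between key_tip and screw_slot below 0.006 m and z of key_tip in the frame of screw_slot below 0.005 m and angle between key_bar's own z axis and vertical below 0.15 rad and value of joint screw below 0.7 rad), for 0.1 s.
4. the screw is tight at its stop, turned by the key in its slot (all of step 1 and horizontal distance between key_tip and screw_slot below 0.006 m and z of key_tip in the frame of screw_slot below 0.005 m and angle between key_bar's own z axis and vertical below 0.15 rad and value of joint screw above 1.25 rad), for 0.1 s.
At the end, for the whole second after the job is handed in: Rack upright, square (0.06 rad), within 4 mm of the stop; jaw travel 65.5 to 74 mm; screw over 1.25 rad; flat-bladed key upright on its own stand (bar within 16 mm in x, 20 in y, 6 in height of its rest); rack within 35 mm of the middle; other key and six bystanders within 30 mm of their starts (all of step 1 and value of joint screw above 1.25 rad and angle between rack_center's own z axis and vertical below 0.06 rad and y of rack_center in the frame of platform between -0.035 and 0.035 m and x of key_bar in the frame of stand_a_rest between -0.016 and 0.016 m and y of key_bar in the frame of stand_a_rest between -0.02 and 0.02 m and z of key_bar in the frame of stand_a_rest between -0.006 and 0.006 m and angle between key_bar's own z axis and vertical below 0.15 rad and distance of each of otherkey_bar, beaker_c, bottle_c, cylinder_c, tipbox_c, dish_c, petri_c from where it was at the start of the episode below 0.03 m); the robot touches nothing.
It fails at once if the tube rack is tipped (angle between rack_center's own z axis and vertical above 0.3 rad).
It fails at once if the other key is knocked or taken from its place (distance of otherkey_bar from where it was at the start of the episode above 0.04 m).
It fails at once if glassware, a box or a dish is knocked over or shoved aside (distance of any of beaker_c, bottle_c, cylinder_c, tipbox_c, dish_c, petri_c from where it was at the start of the episode above 0.04 m or angle between any of beaker_c, bottle_c, cylinder_c, tipbox_c, dish_c, petri_c's own z axis and vertical above 0.5 rad).
It also fails if it takes over 67 s, if anything falls off the work surface, if the arm or the gripper's body presses on something with over 40 N, if the wrist force passes 120 N, or if a joint passes its speed limit or range.

ROBOT

A 7-joint arm with a two-finger parallel gripper is mounted at the origin on the work surface. World frame = base frame: x ahead of the robot, y to its left, z up, the work surface at z = 0. Lengths are in m, angles in rad, forces in N, time in s.
With the tool pointing down it reaches from about 0.35 to 0.9 m from the base axis. Payload 8.1 kg.
Tool frame: the origin (TCP) lies midway between the tips of the shut fingers; the grasp point (between the pads) lies 19 mm behind it; z points along the fingers, x is the direction in which the jaws open and shut, and the axes are right-handed (so a half turn about z gives the same grasp; the last joint's range is limited). The gripper opens to 92 mm and grips with 3 to 60 N. Pads are 19 mm wide; open, the fingers measure 130 mm over their backs; the gripper's body (75 mm by 190 mm) begins 47 mm behind the grasp point.
Start: joints at [-1.421, 0.434, 0.025, 1.573, -0.012, 1.134, -0.075], TCP at [0.156, 0.605, 0.227] pointing down, gripper open.
Joint ranges: [-2.62, 2.62], [-0.44, 2.09], [-1.27, 1.32], [0.08, 2.57], [-1.32, 4.46], [0.12, 2], [-2.74, 2.74]. Speed limits (rad/s): [2.22, 2.22, 3.01, 3.01, 3.14, 3.14, 3.14].

INTERFACE

Orientations are given as a rotation vector (axis times angle).
In Python, from cell import arm gives the robot as it stands.
- The arm moves only by the tool jog_arm, never from a script. Its argument "commands" is a list of rows, each an object with "translation": the shift along the tool's x, y, z in mm, a list of three; "turn": the turn, a rotation vector about the tool's x, y, z in rad, a list of three. A call has 1 to 12 rows; each row is the pose to reach, as a shift and turn from the pose commanded when the call began, along the tool's axes at that moment; what a row does not reach only later rows make up. A row lasts 1/12 s, in which the tool goes at most 41.7 mm and 7.16 degrees, less where a joint would pass 70% of its speed; a pose out of reach is approached as far as the arm can. A call with a gripper value outside its range is refused whole. "claw" is the closure, from -1 (fully open) to 1 (shut), so that 0 is half open, set as the call begins (left out, the last holds). The fingers move at their own pace and stop on an object; "grip_force" is the grip in N (left out, the last holds). Time passes only in rows, so rows that repeat a pose let the fingers close. It gives the time, the measured TCP pose, the force and the opening at its end, in the units of the state.
- arm.observe(): the state, without advancing time (a new reading comes with each control period).
- arm.get_image(name): name is "side" or "top"; returns the picture (400x640x3 uint8, blue, green, red); there is no depth.
- arm.camera_info(name): a dict with "vertical_fov" (degrees; the focal length in pixels is half the picture's height over the tangent of half this angle, whatever the lens; pixels are square), "cx", "cy" (the principal point, pixels), "eye" and "rotation" of the camera in the world. Camera axes: x right, y up, looking along -z (the intrinsics and any distortion apply to the point x, -y, -z); pixel columns grow to the right and rows downward; lengths in m; the calibration is good to about 2 mm. A picture is of the moment at which its call begins. camera_info takes no time and is no camera call.
- arm.sign_off(): hands the job in, once; it reports no verdict.
Trained networks look in the newest picture that a camera, given by its name, has taken for a name from the list of things; names that differ only in an ending like _2 or _b are one class to them, and where a whole thing is asked for, a point or a joint stands for the part that bears it (a point fixed in the world has none). Each returns a list of dicts, best first, with "confidence" (0 to 1); they miss things now and then, are a little off and sometimes report something else, mostly with a low value. They report only what shows in the picture. A call takes as long as a camera call. They do not tell look-alikes from the thing itself.
- arm.trace(camera, query): "region" (400x640 bool, what is visible of it) and "box" ([left, top, width, height] in pixels, round what is visible of it).
- arm.landmark_of(camera, query): "at" ([column, row] in pixels: a listed point, or the origin of a listed thing).
The state is a dict: "clock": time; "joints": joint angles; "dq": joint speeds; "joint_efforts": joint torques, N m; "position": TCP position; "ee_rot": TCP orientation; "force": force on the tool from outside, world axes, zero at the start; "ft_torque": the same for the moment, N m; "width": opening from 0.0 (shut) to 1.0 (fully open).
Only numpy, scipy, OpenCV 4.12 (cv2) and the standard library are available. Lean on these libraries where they do the work, as an engineer would, in place of code of your own. Each camera call takes 0.05 s, during which the arm holds its last target. There are 200 camera calls.

## Working session

There is one attempt and no reset: what is moved stays moved. The work goes in short steps, Python scripts to look and compute and a tool call to move; the robot and the scene stay as the last step left them, time stands still between calls to the robot, and variables do not carry over. Pictures are saved under pics/ and viewed, about 8 in all and at most 12, crops included, and the job is handed in when it is done.

Besides the shell and the picture viewer there is one more tool, called after ">>>" in YAML: its name, and indented under it one key for each argument. jog_arm: Moves the arm, as the interface text tells. Its arguments: {"type":"object","properties":{"commands":{"type":"array","items":{"type":"object","properties":{"translation":{"type":"array","items":{"type":"number"}},"turn":{"type":"array","items":{"type":"number"}}}}},"claw":{"type":"number"},"grip_force":{"type":"number"}},"required":["commands"]}

```bash
mkdir -p pics; ls; python3 - <<'E'
from cell import arm
import cv2
s=arm.observe();print({k:s[k] for k in('clock','position','ee_rot','width','force')})
for n in('side','top'):
    print(arm.camera_info(n)); cv2.imwrite(f'pics/{n}0.png',arm.get_image(n))
for n in('side','top'):
  for q in('platform','jaw_push','rack_center','screw_slot','key_bar','key_tip','stand_a_rest','otherkey_bar','stand_b_rest','beaker_c','bottle_c','cylinder_c'):
    print(n,q,[(round(d['confidence'],2),[round(float(v),1) for v in d['at']]) for d in arm.landmark_of(n,q)[:3]])
E
```

```text
pics
{'clock': 0.0, 'position': array([0.15624362, 0.60462682, 0.22595179]), 'ee_rot': array([ 2.48291846e+00,  1.92299750e+00, -1.74708777e-03]), 'width': 1.0030270363569804, 'force': array([ 0.6042499 , -0.29243233,  0.45198211])}
{'vertical_fov': 44.044995288234624, 'cx': 322.7794464131754, 'cy': 203.80284312959063, 'eye': array([-0.44667918, -0.96502266,  1.03139327]), 'rotation': array([ 0.92710247, -0.37508093, -0.7262231 ])}
{'vertical_fov': 52.82281204122155, 'cx': 331.0303502257305, 'cy': 197.9906465465593, 'eye': array([ 0.3786548 , -0.01493103,  1.14397459]), 'rotation': array([ 0.09974645, -0.11387477, -1.5756432 ])}
side platform [(0.66, [351.0, 196.9]), (0.53, [360.2, 185.1])]
side jaw_push [(0.78, [328.4, 201.6]), (0.7, [313.8, 255.5])]
side rack_center [(0.96, [361.1, 184.9]), (0.94, [349.1, 297.0]), (0.87, [423.1, 304.7])]
side screw_slot []
side key_bar [(0.53, [256.8, 165.7]), (0.15, [390.4, 229.7])]
side key_tip [(0.76, [260.2, 189.2])]
side stand_a_rest [(0.7, [258.9, 166.5])]
side otherkey_bar []
side stand_b_rest [(0.78, [388.3, 233.6])]
side beaker_c [(0.83, [317.9, 164.9]), (0.15, [350.3, 196.4])]
side bottle_c [(0.71, [435.3, 220.5])]
side cylinder_c [(0.54, [276.0, 151.2])]
top platform [(0.87, [324.9, 154.6]), (0.28, [328.4, 136.5])]
top jaw_push [(0.88, [323.4, 197.3])]
top rack_center [(0.95, [329.0, 135.8]), (0.95, [487.0, 228.0]), (0.77, [427.7, 273.4])]
top screw_slot [(0.56, [325.2, 185.7]), (0.39, [220.1, 117.9]), (0.26, [425.3, 126.0])]
top key_bar [(0.65, [192.7, 208.0])]
top key_tip [(0.68, [190.9, 207.5]), (0.65, [207.5, 213.5])]
top stand_a_rest [(0.74, [193.8, 207.5])]
top otherkey_bar [(0.76, [432.9, 199.1])]
top stand_b_rest [(0.86, [436.3, 200.9])]
top beaker_c [(0.9, [221.2, 120.4]), (0.45, [436.6, 197.7])]
top bottle_c [(0.78, [424.2, 123.6]), (0.65, [192.1, 206.5])]
top cylinder_c [(0.77, [159.4, 148.9]), (0.59, [218.2, 122.0])]
```

View pics/top0.png

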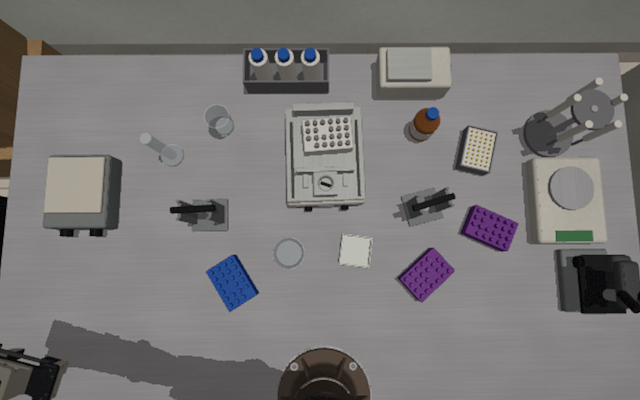

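View pics/side0.png

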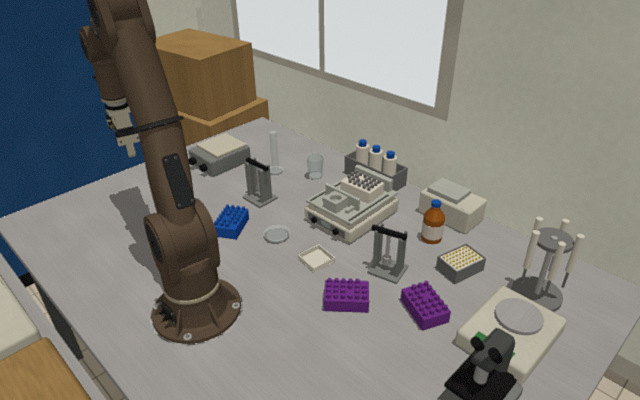

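The left stand is near top (200,210) and the right near (428,204). The shaker is at (325,155). Next I'll crop both keys and the shaker.

```bash
cat > h.py <<'E'
import numpy as np,cv2
from cell import arm
from scipy.spatial.transform import Rotation as R
def cam(n):
    c=arm.camera_info(n); f=200/np.tan(np.radians(c['vertical_fov']/2)); return c,f
def ray(n,p):
    c,f=cam(n); d=np.array([(p[0]-c['cx'])/f,-(p[1]-c['cy'])/f,-1]); return np.array(c['eye']),R.from_rotvec(c['rotation']).apply(d)
def at_z(n,p,z):
    e,d=ray(n,p); return e+d*(z-e[2])/d[2]
def proj(n,P):
    c,f=cam(n); q=R.from_rotvec(c['rotation']).inv().apply(np.atleast_2d(P)-c['eye']); return np.c_[c['cx']+f*q[:,0]/-q[:,2],c['cy']+f*q[:,1]/q[:,2]]
def tri(ps,pt):
    e1,d1=ray('side',ps);e2,d2=ray('top',pt)
    s=np.linalg.lstsq(np.c_[d1,-d2],e2-e1,rcond=None)[0]
    a,b=e1+s[0]*d1,e2+s[1]*d2; return (a+b)/2,np.linalg.norm(a-b)
def crop(n,im,x,y,w,h,k):
    return cv2.resize(im[y:y+h,x:x+w],None,fx=k,fy=k,interpolation=cv2.INTER_CUBIC)
E
python3 - <<'E'
from h import *
s=cv2.imread('pics/side0.png');t=cv2.imread('pics/top0.png')
a=crop('side',s,230,145,75,70,5);b=crop('side',s,355,215,75,70,5)
c=crop('top',t,160,185,75,50,5);d=crop('top',t,390,180,75,50,5)
cv2.imwrite('pics/keys.png',np.vstack([np.hstack([a,b]),np.hstack([c,d])])[:600])
cv2.imwrite('pics/shk.png',crop('top',t,270,90,110,125,4.8))
print(tri([351,196.9],[324.9,154.6]),tri([256.8,165.7],[192.7,208]),tri([388.3,233.6],[436.3,200.9]),tri([361.1,184.9],[329,135.8]),tri([328.4,201.6],[323.4,197.3]))
E
```

```text
(array([ 0.64109965, -0.00847665,  0.08174828]), np.float64(0.003047409436082387)) (array([0.4927428 , 0.32368124, 0.13583202]), np.float64(0.0020228189442616333)) (array([ 0.50220539, -0.2845648 ,  0.14587254]), np.float64(0.009840211891558719)) (array([ 0.6819133 , -0.0191208 ,  0.11781127]), np.float64(0.004945597278145423)) (array([ 0.52322455, -0.00713274,  0.11724562]), np.float64(0.006086201221144047))
```

View pics/keys.png

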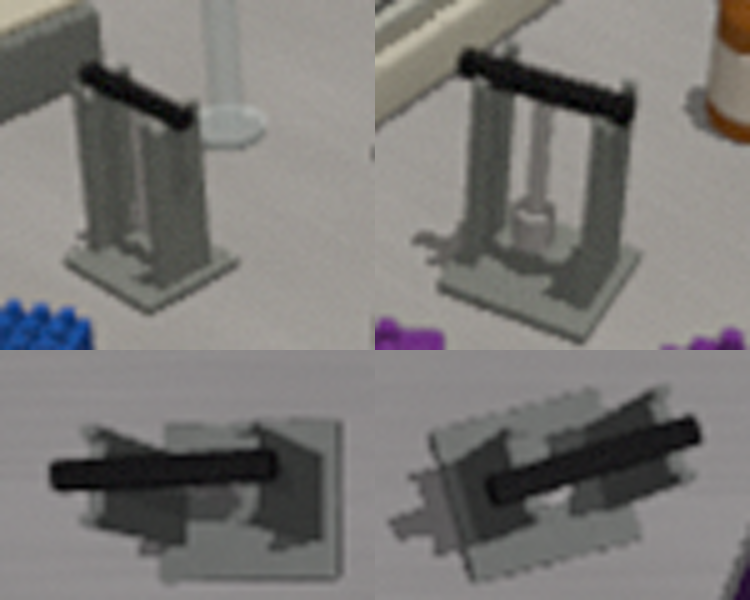

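View pics/shk.png

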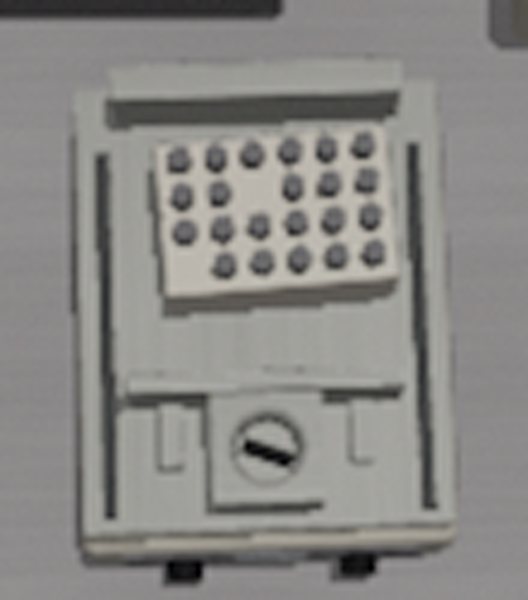

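```bash
python3 - <<'E'
from h import *
g=lambda p,z:at_z('top',[270+p[0]/4.8-0.4,90+p[1]/4.8-0.4],z)[:2].round(4)
for nm,p,z in [('TL',(78,92),.085),('TR',(437,82),.085),('BR',(455,527),.085),('BL',(82,540),.085),('sl1',(100,155),.085),('sl2',(110,518),.085),('sr1',(412,145),.085),('sr2',(430,508),.085),
 ('stopinL',(108,98),.13),('stopinR',(398,92),.13),('jawplL',(122,375),.13),('jawplR',(400,378),.13),('jawfL',(205,395),.123),('bossBL',(210,505),.123),('bossBR',(322,503),.123),('slotc',(269,449),.103),('slotL',(245,440),.103),('slotR',(293,460),.103),('wellc',(268,446),.123),
 ('rTL',(155,145),.13),('rTR',(385,128),.13),('rBR',(397,277),.13),('rBL',(168,297),.13)]: print(nm,g(p,z))
t=cv2.imread('pics/top0.png');m=(t[185:235,160:235].max(2)<38).astype(np.uint8)
n,l,st,c=cv2.connectedComponentsWithStats(m);i=1+st[1:,4].argmax();ys,xs=np.where(l==i)
pts=np.array([at_z('top',[x+160,y+185],.152)[:2] for x,y in zip(xs,ys)]);r=cv2.minAreaRect(pts.astype(np.float32)*1000);print(st[i],r)
m0=pts.mean(0);u,s_,v=np.linalg.svd(pts-m0);print(m0,v[0],np.arctan2(v[0][1],v[0][0]))
E
```

```text
TL [0.7705 0.0965]
TR [ 0.7754 -0.1083]
BR [ 0.519  -0.1136]
BL [0.5132 0.0925]
sl1 [0.7333 0.0838]
sl2 [0.5254 0.0771]
sr1 [ 0.7382 -0.0934]
sr2 [ 0.5297 -0.0999]
stopinL [0.7504 0.0754]
stopinR [ 0.753  -0.0829]
jawplL [0.5963 0.0672]
jawplR [ 0.5937 -0.0815]
jawfL [0.5865 0.0231]
bossBL [0.5267 0.0205]
bossBR [ 0.5274 -0.0392]
slotc [ 0.5603 -0.0111]
slotL [0.5654 0.002 ]
slotR [ 0.5542 -0.0241]
wellc [ 0.5585 -0.0106]
rTL [0.7237 0.0497]
rTR [ 0.7326 -0.0755]
rBR [ 0.6492 -0.0807]
rBL [0.6389 0.0426]
[ 10  19  46   9 287] ((490.3706359863281, 317.95068359375), (17.67020606994629, 110.78251647949219), 2.4760336875915527)
[0.48986132 0.3172543 ] [-0.04087494  0.99916427] 1.6116826587280977
```

```bash
cat >> h.py <<'E'
def go(x,y,z,psi):
    s=arm.observe(); Rc=R.from_rotvec(s['ee_rot']); c,n=np.cos(psi),np.sin(psi)
    Rg=R.from_matrix(np.array([[c,n,0],[n,-c,0],[0,0,-1]]))
    print('t',s['clock'],'T',np.round(1000*Rc.inv().apply(np.array([x,y,z])-s['position']),1),'turn',np.round((Rc.inv()*Rg).as_rotvec(),3))
E
python3 -c "
from h import *
go(.48,-.0125,.25,1.597)"
```

```text
t 1.3 T [-517.   467.9  -23.3] turn [ 0.    -0.    -0.279]
```

>>> jog_arm:
  commands:
    - {"translation":[-30,27,-23],"turn":[0,0,-0.05]}
    - {"translation":[-517,468,-23],"turn":[0,0,-0.279]}
    - {"translation":[-517,468,-23],"turn":[0,0,-0.279]}
    - {"translation":[-517,468,-23],"turn":[0,0,-0.279]}
    - {"translation":[-517,468,-23],"turn":[0,0,-0.279]}
    - {"translation":[-517,468,-23],"turn":[0,0,-0.279]}
    - {"translation":[-517,468,-23],"turn":[0,0,-0.279]}
    - {"translation":[-517,468,-23],"turn":[0,0,-0.279]}
    - {"translation":[-517,468,-23],"turn":[0,0,-0.279]}
    - {"translation":[-517,468,-23],"turn":[0,0,-0.279]}
    - {"translation":[-517,468,-23],"turn":[0,0,-0.279]}
    - {"translation":[-517,468,-23],"turn":[0,0,-0.279]}
  claw: 1

```text
clock: 2.3
position: [0.3865, 0.1652, 0.2494]
ee_rot: [-2.192, -2.25, -0.002]
force: [0.5, 0.4, 0.2]
width: 0.177
```

```bash
python3 -c "
from h import *
go(.48,-.0125,.25,1.597)"
```

```text
t 2.3 T [-180.1   88.8   -0.6] turn [ 0.001 -0.001  0.   ]
```

>>> jog_arm:
  commands:
    - {"translation":[-180,89,0]}
    - {"translation":[-180,89,0]}
    - {"translation":[-180,89,0]}
    - {"translation":[-180,89,0]}
    - {"translation":[-180,89,0]}
    - {"translation":[-180,89,0]}
    - {"translation":[-180,89,146]}
    - {"translation":[-180,89,146]}
    - {"translation":[-180,89,146]}
    - {"translation":[-180,89,146]}
    - {"translation":[-180,89,146]}
    - {"translation":[-180,89,146]}

```text
schema error: expected keys translation, turn
```

```bash
python3 -c "
from h import *
go(.5+.07,-.0125+.002,.104,1.597);print(arm.observe()['width'])"
```

```text
t 2.3 T [-180.6  178.7  145.4] turn [ 0.001 -0.001  0.   ]
0.1769037471372781
```

>>> jog_arm:
  commands:
    - {"translation":[-180,89,0],"turn":[0,0,0]}
    - {"translation":[-180,89,0],"turn":[0,0,0]}
    - {"translation":[-180,89,0],"turn":[0,0,0]}
    - {"translation":[-180,89,0],"turn":[0,0,0]}
    - {"translation":[-180,89,0],"turn":[0,0,0]}
    - {"translation":[-180,89,60],"turn":[0,0,0]}
    - {"translation":[-180,89,146],"turn":[0,0,0]}
    - {"translation":[-180,89,146],"turn":[0,0,0]}
    - {"translation":[-180,89,146],"turn":[0,0,0]}
    - {"translation":[-180,89,146],"turn":[0,0,0]}

```text
clock: 3.13
position: [0.4765, -0.0107, 0.0992]
ee_rot: [-2.189, -2.247, 0.009]
force: [-1.8, 0.5, 0.3]
width: 0.005
```

```bash
python3 -c "
from h import *
go(.57,-.0105,.104,1.597);print(arm.observe()['width'])"
```

```text
t 3.1333 T [-2.2 93.5 -5.5] turn [-0.007  0.001 -0.   ]
0.00470784973225281
```

>>> jog_arm:
  commands:
    - {"translation":[-1,15,-3],"turn":[0,0,0]}
    - {"translation":[-1,23,-3],"turn":[0,0,0]}
    - {"translation":[-1,30,-3],"turn":[0,0,0]}
    - {"translation":[-1,37,-3],"turn":[0,0,0]}
    - {"translation":[-1,44,-3],"turn":[0,0,0]}
    - {"translation":[-1,51,-3],"turn":[0,0,0]}
    - {"translation":[-1,58,-3],"turn":[0,0,0]}
    - {"translation":[-1,65,-3],"turn":[0,0,0]}
    - {"translation":[-1,72,-3],"turn":[0,0,0]}
    - {"translation":[-1,80,-3],"turn":[0,0,0]}

```text
clock: 3.97
position: [0.5586, -0.0092, 0.1063]
ee_rot: [-2.191, -2.249, 0.002]
force: [-5.6, 0.9, 4.2]
width: 0.007
```

>>> jog_arm:
  commands:
    - {"translation":[0,4,0],"turn":[0,0,0]}
    - {"translation":[0,8,0],"turn":[0,0,0]}
    - {"translation":[0,11,0],"turn":[0,0,0]}
    - {"translation":[0,14,0],"turn":[0,0,0]}
    - {"translation":[0,16,0],"turn":[0,0,0]}
    - {"translation":[0,18,0],"turn":[0,0,0]}

```text
clock: 4.47
position: [0.5757, -0.0087, 0.1061]
ee_rot: [-2.19, -2.248, 0.003]
force: [-9.0, 0.6, 6.5]
width: 0.002
```

>>> jog_arm:
  commands:
    - {"translation":[0,2,0],"turn":[0,0,0]}
    - {"translation":[0,4,0],"turn":[0,0,0]}
    - {"translation":[0,5,0],"turn":[0,0,0]}
    - {"translation":[0,6,0],"turn":[0,0,0]}

```text
clock: 4.8
position: [0.5817, -0.0086, 0.1061]
ee_rot: [-2.19, -2.248, 0.003]
force: [-9.4, 1.2, 6.8]
width: 0.001
```

>>> jog_arm:
  commands:
    - {"translation":[0,1,0],"turn":[0,0,0]}
    - {"translation":[0,2,0],"turn":[0,0,0]}
    - {"translation":[0,3,0],"turn":[0,0,0]}
    - {"translation":[0,4,0],"turn":[0,0,0]}

```text
clock: 5.13
position: [0.5843, -0.0085, 0.106]
ee_rot: [-2.189, -2.247, 0.006]
force: [-16.8, 1.0, 13.9]
width: 0.007
```

>>> jog_arm:
  commands:
    - {"translation":[0,1,0],"turn":[0,0,0]}
    - {"translation":[0,2,0],"turn":[0,0,0]}
    - {"translation":[0,2,0],"turn":[0,0,0]}
    - {"translation":[0,2,0],"turn":[0,0,0]}

```text
clock: 5.47
position: [0.5843, -0.0085, 0.1058]
ee_rot: [-2.187, -2.244, 0.01]
force: [-20.0, -0.3, 16.6]
width: 0.005
```

```bash
python3 - <<'E'
from h import *
t=arm.get_image('top');s=arm.get_image('side')
cv2.imwrite('pics/push.png',np.hstack([crop('top',t,270,90,110,125,4),crop('',s,300,150,110,125,3.2).copy() if 0 else cv2.resize(s[150:250,300:410],(352,500))]))
E
```

```text
(no output)
```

View pics/push.png

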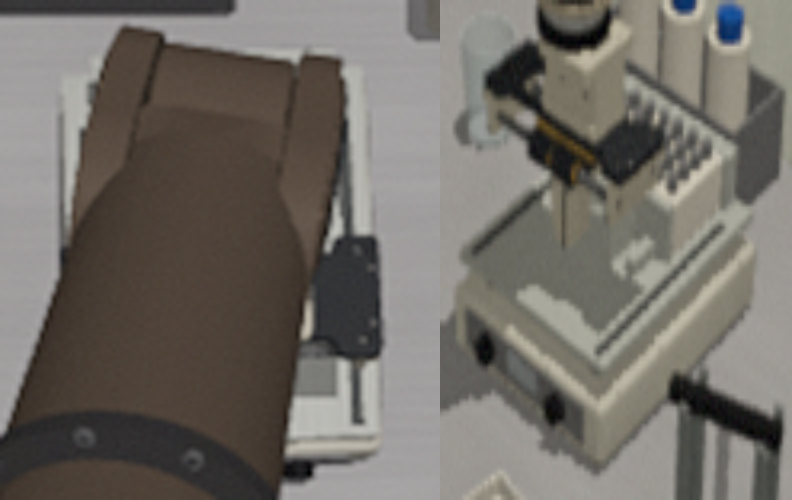

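>>> jog_arm:
  commands:
    - {"translation":[0,-10,0],"turn":[0,0,0]}
    - {"translation":[0,-30,0],"turn":[0,0,0]}
    - {"translation":[0,-50,-30],"turn":[0,0,0]}
    - {"translation":[0,-50,-145],"turn":[0,0,0]}
    - {"translation":[0,-50,-145],"turn":[0,0,0]}
    - {"translation":[0,-50,-145],"turn":[0,0,0]}
    - {"translation":[0,-50,-145],"turn":[0,0,0]}
    - {"translation":[0,-50,-145],"turn":[0,0,0]}

```text
clock: 6.23
position: [0.5411, -0.0098, 0.2536]
ee_rot: [2.19, 2.248, 0.007]
force: [-0.1, -0.2, 0.0]
width: 0.002
```

```bash
python3 -c "
from h import *
go(.4901,.3176,.26,.041)"
```

```text
t 6.2333 T [328.6 -42.3  -6.3] turn [ 0.004 -0.005  1.556]
```

>>> jog_arm:
  commands:
    - {"translation":[328,-43,-6],"turn":[0,0,1.556]}
    - {"translation":[328,-43,-6],"turn":[0,0,1.556]}
    - {"translation":[328,-43,-6],"turn":[0,0,1.556]}
    - {"translation":[328,-43,-6],"turn":[0,0,1.556]}
    - {"translation":[328,-43,-6],"turn":[0,0,1.556]}
    - {"translation":[328,-43,-6],"turn":[0,0,1.556]}
    - {"translation":[328,-43,-6],"turn":[0,0,1.556]}
    - {"translation":[328,-43,-6],"turn":[0,0,1.556]}
    - {"translation":[328,-43,-6],"turn":[0,0,1.556]}
    - {"translation":[328,-43,-6],"turn":[0,0,1.556]}
    - {"translation":[328,-43,-6],"turn":[0,0,1.556]}
    - {"translation":[328,-43,-6],"turn":[0,0,1.556]}
  claw: -1

```text
clock: 7.23
position: [0.4873, 0.3172, 0.2556]
ee_rot: [3.131, 0.238, -0.002]
force: [0.4, -1.0, -1.3]
width: 0.829
```

>>> jog_arm:
  commands:
    - {"translation":[0,0,0],"turn":[0,0,0]}
    - {"translation":[0,0,0],"turn":[0,0,0]}

```text
clock: 7.4
position: [0.4876, 0.3168, 0.256]
ee_rot: [3.13, 0.252, -0.002]
force: [-0.4, 0.6, -0.7]
width: 0.968
```

```bash
python3 - <<'E'
from h import *
go(.4901,.3176,.26,.041)
t=arm.get_image('top')
cv2.imwrite('pics/after.png',np.hstack([crop('top',t,280,95,90,110,5.4)]))
for q in('platform','rack_center','screw_slot'):
    print(q,[(round(d['confidence'],2),[round(float(v),1) for v in d['at']]) for d in arm.landmark_of('top',q)[:2]])
E
```

```text
t 7.4 T [ 2.6 -0.4 -4. ] turn [0.001 0.001 0.12 ]
platform [(0.95, [323.7, 154.9])]
rack_center [(0.81, [229.9, 285.0]), (0.76, [328.7, 130.3])]
screw_slot [(0.62, [327.7, 158.6])]
```

View pics/after.png

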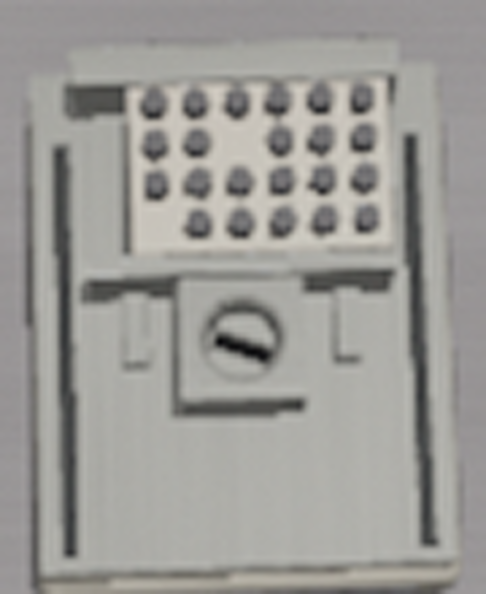

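```bash
python3 - <<'E'
from h import *
t=arm.get_image('top'); g=t.max(2)
k=g[150:170,312:345]; 
m=(k<90).astype(np.uint8);n,l,st,c=cv2.connectedComponentsWithStats(m)
print(st[1:])
w=np.clip(150-k.astype(float),0,None)
x,y=np.meshgrid(np.arange(312,345),np.arange(150,170))
sel=(np.hypot(x-324.3,y-158.6)<6.2)
for zz in(.103,.097,.091):
  P=np.array([at_z('top',[a,b],zz)[:2] for a,b in zip(x[sel],y[sel])]);W=w[sel]
  m0=(P*W[:,None]).sum(0)/W.sum();C=np.cov(P.T,aweights=W);v=np.linalg.eigh(C)[1][:,1];print(zz,m0.round(4),np.arctan2(*v[::-1]).round(3)%np.pi)
G=lambda p,z:at_z('top',[280+p[0]/5.4-.4,95+p[1]/5.4-.4],z)[:2].round(4)
for nm,p,z in[('bossL',(180,340),.123),('bossBL',(178,403),.123),('bossBR',(304,400),.123),('well',(243,337),.123),('TL',(30,75),.085),('TR',(435,65),.085),('BR',(455,560),.085),('BL',(40,578),.085)]:print(nm,G(p,z))
E
```

```text
[[ 9  1  7  2  8]
 [17  3  2  3  3]
 [ 7  4  1  1  1]
 [ 8  7 11  5 24]
 [20 19  4  1  4]]
0.103 [ 0.6253 -0.0088] 1.233
0.097 [ 0.6267 -0.0087] 1.233
0.091 [ 0.6281 -0.0087] 1.233
bossL [0.6244 0.0214]
bossBL [0.5935 0.0224]
bossBR [ 0.5946 -0.0379]
well [ 0.6257 -0.0089]
TL [0.7713 0.0984]
TR [ 0.7756 -0.1069]
BR [ 0.522  -0.1122]
BL [0.5145 0.0916]
```

>>> jog_arm:
  commands:
    - {"translation":[3,0,0],"turn":[0,0,0.12]}
    - {"translation":[3,0,40],"turn":[0,0,0.12]}
    - {"translation":[3,0,70],"turn":[0,0,0.12]}
    - {"translation":[3,0,90],"turn":[0,0,0.12]}
    - {"translation":[3,0,90],"turn":[0,0,0.12]}
    - {"translation":[3,0,90],"turn":[0,0,0.12]}

```text
clock: 8.15
position: [0.4907, 0.3169, 0.1667]
ee_rot: [3.14, 0.058, -0.002]
force: [-0.3, 0.1, 0.1]
width: 1.003
```

```bash
python3 -c "
from h import *
go(.4901,.3176,.129,.041)"
```

```text
t 8.15 T [-0.6 -0.8 37.7] turn [ 0.001  0.001 -0.004]
```

>>> jog_arm:
  commands:
    - {"translation":[-0.5,-1,15],"turn":[0,0,0]}
    - {"translation":[-0.5,-1,28],"turn":[0,0,0]}
    - {"translation":[-0.5,-1,38],"turn":[0,0,0]}
    - {"translation":[-0.5,-1,38],"turn":[0,0,0]}
    - {"translation":[-0.5,-1,38],"turn":[0,0,0]}

```text
clock: 8.57
position: [0.4909, 0.3184, 0.1299]
ee_rot: [-3.141, -0.058, -0.001]
force: [1.0, 0.2, 0.7]
width: 1.004
```

>>> jog_arm:
  commands:
    - {"translation":[0,0,0],"turn":[0,0,0]}
    - {"translation":[0,0,0],"turn":[0,0,0]}
    - {"translation":[0,0,0],"turn":[0,0,0]}
    - {"translation":[0,0,0],"turn":[0,0,0]}
    - {"translation":[0,0,0],"turn":[0,0,0]}
    - {"translation":[0,0,0],"turn":[0,0,0]}
    - {"translation":[0,0,0],"turn":[0,0,0]}
    - {"translation":[0,0,0],"turn":[0,0,0]}
    - {"translation":[0,0,0],"turn":[0,0,0]}
    - {"translation":[0,0,0],"turn":[0,0,0]}
  claw: 1
  grip_force: 40

```text
clock: 9.4
position: [0.4905, 0.3183, 0.129]
ee_rot: [-3.141, -0.058, 0.0]
force: [-0.1, 0.4, 0.4]
width: 0.322
```

>>> jog_arm:
  commands:
    - {"translation":[0,0,0],"turn":[0,0,0]}
    - {"translation":[0,0,0],"turn":[0,0,0]}
    - {"translation":[0,0,0],"turn":[0,0,0]}
    - {"translation":[0,0,0],"turn":[0,0,0]}
    - {"translation":[0,0,0],"turn":[0,0,0]}
  grip_force: 50

```text
clock: 9.82
position: [0.4904, 0.3183, 0.129]
ee_rot: [-3.141, -0.058, 0.0]
force: [-0.5, 1.0, -0.5]
width: 0.17
```

>>> jog_arm:
  commands:
    - {"translation":[0,0,-10],"turn":[0,0,0]}
    - {"translation":[0,0,-30],"turn":[0,0,0]}
    - {"translation":[0,0,-60],"turn":[0,0,0]}
    - {"translation":[0,0,-90],"turn":[0,0,0]}
    - {"translation":[0,0,-120],"turn":[0,0,0]}
    - {"translation":[0,0,-140],"turn":[0,0,0]}
    - {"translation":[0,0,-150],"turn":[0,0,0]}
    - {"translation":[0,0,-150],"turn":[0,0,0]}
    - {"translation":[0,0,-150],"turn":[0,0,0]}

```text
clock: 10.57
position: [0.4902, 0.3182, 0.2786]
ee_rot: [-3.141, -0.058, 0.001]
force: [-0.6, -0.3, -2.6]
width: 0.169
```

```bash
python3 - <<'E'
from h import *
s=arm.observe();print(s['width'],s['force'])
P=s['position']; print(P)
for n in('top','side'):
  im=arm.get_image(n); 
  pb=proj(n,[P+[0,0,.019],P+[0,0,.019-.118]]);print(n,pb)
  if n=='side':
    x,y=pb.mean(0).astype(int);cv2.imwrite('pics/lift.png',crop(n,im,x-50,y-50,100,100,6))
E
```

```text
0.16882153260153565 [-0.60426945 -0.29109732 -2.57769511]
[0.49015272 0.31820583 0.27857197]
top [[169.49624534 201.06675999]
 [188.60173964 207.34998043]]
side [[253.57638548 125.83764415]
 [256.45417808 155.90436646]]
```

View pics/lift.png

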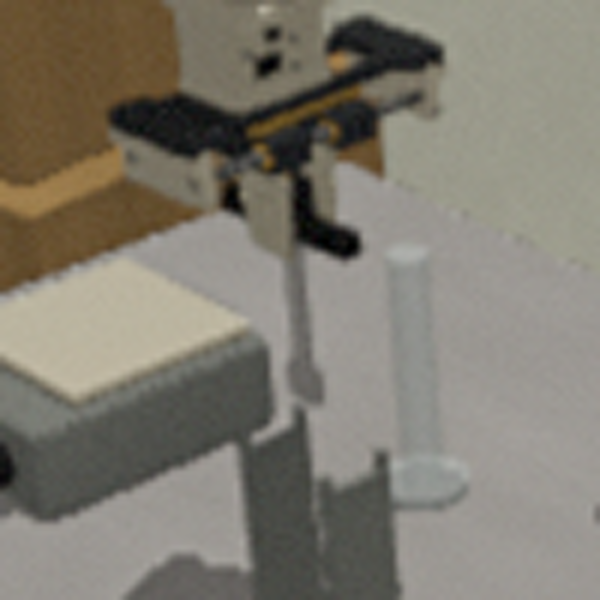

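```bash
python3 -c "
from h import *
go(.6243,-.0088,.27,-.35)"
```

```text
t 10.6667 T [122.6 331.5   7.6] turn [0.002 0.002 0.387]
```

>>> jog_arm:
  commands:
    - {"translation":[10,27,0],"turn":[0,0,0.05]}
    - {"translation":[22,60,0],"turn":[0,0,0.1]}
    - {"translation":[36,97,0],"turn":[0,0,0.15]}
    - {"translation":[50,135,0],"turn":[0,0,0.2]}
    - {"translation":[64,173,0],"turn":[0,0,0.25]}
    - {"translation":[78,211,0],"turn":[0,0,0.3]}
    - {"translation":[92,249,0],"turn":[0,0,0.35]}
    - {"translation":[105,284,0],"turn":[0,0,0.387]}
    - {"translation":[116,313,0],"turn":[0,0,0.387]}
    - {"translation":[122.6,331.5,5],"turn":[0.002,0.002,0.387]}
    - {"translation":[122.6,331.5,7],"turn":[0.002,0.002,0.387]}
    - {"translation":[122.6,331.5,7],"turn":[0.002,0.002,0.387]}

```text
clock: 11.67
position: [0.6243, -0.01, 0.2699]
ee_rot: [-3.092, 0.552, 0.002]
force: [-0.1, 0.2, -2.1]
width: 0.17
```

>>> jog_arm:
  commands:
    - {"translation":[0,0,0],"turn":[0,0,0]}
    - {"translation":[0,0,0],"turn":[0,0,0]}
    - {"translation":[0,0,0],"turn":[0,0,0]}

```text
clock: 11.92
position: [0.6249, -0.0068, 0.2717]
ee_rot: [-3.092, 0.543, -0.002]
force: [0.3, -0.3, -1.1]
width: 0.165
```

```bash
python3 - <<'E'
from h import *
go(.6243,-.0088,.25,-.35)
s=arm.observe();P=s['position']
im=arm.get_image('side'); p=proj('side',[P+[0,0,-.099]])[0]
x,y=p.astype(int);x0,y0=x-40,y-30;c=crop('side',im,x0,y0,80,75,8);cv2.imwrite('pics/over.png',c)
print(x0,y0,(p-[x0,y0])*8,[((q-[x0,y0])*8).round() for q in proj('side',[[.6243,-.0088,.123]])])
print([(d['confidence'],d['at']) for d in arm.landmark_of('side','key_tip')])
E
```

```text
t 11.9167 T [ 0.1  2.2 21.7] turn [-0.003 -0.001  0.002]
308 145 [323.75962952 247.89063786] [array([324., 350.])]
[(0.47, [347.9, 175.8])]
```

View pics/over.png

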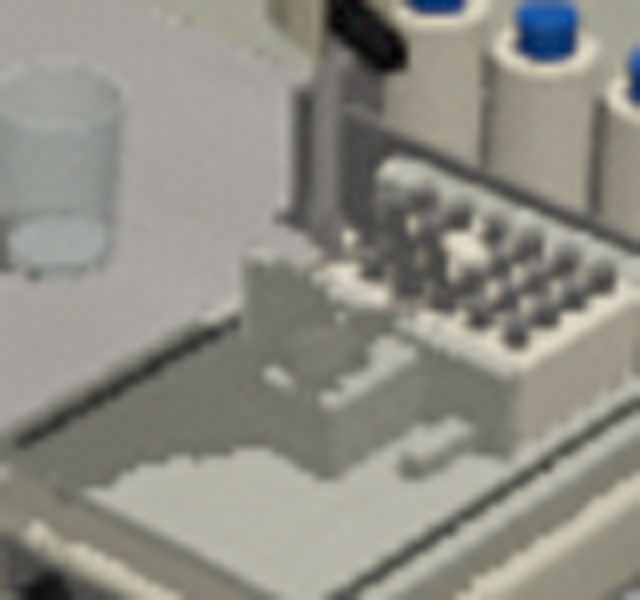

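>>> jog_arm:
  commands:
    - {"translation":[0,2,10],"turn":[0,0,0]}
    - {"translation":[0,2,25],"turn":[0,0,0]}
    - {"translation":[0,2,40],"turn":[0,0,0]}
    - {"translation":[0,2,50],"turn":[0,0,0]}
    - {"translation":[0,2,58],"turn":[0,0,0]}
    - {"translation":[0,2,62],"turn":[0,0,0]}
    - {"translation":[0,2,62],"turn":[0,0,0]}
    - {"translation":[0,2,62],"turn":[0,0,0]}

```text
clock: 12.68
position: [0.6248, -0.0104, 0.2103]
ee_rot: [-3.092, 0.547, -0.004]
force: [-0.1, 0.1, -1.3]
width: 0.171
```

```bash
python3 -c "
from h import *
go(.6243,-.0088,.190,-.35)"
```

```text
t 12.6833 T [-1.1 -1.2 20.3] turn [-0.002 -0.002 -0.   ]
```

>>> jog_arm:
  commands:
    - {"translation":[-1,-1,2],"turn":[0,0,0]}
    - {"translation":[-1,-1,4],"turn":[0,0,0]}
    - {"translation":[-1,-1,7],"turn":[0,0,0]}
    - {"translation":[-1,-1,10],"turn":[0,0,0]}
    - {"translation":[-1,-1,12],"turn":[0,0,0]}
    - {"translation":[-1,-1,12],"turn":[0,0,0]}

```text
clock: 13.18
position: [0.6238, -0.0089, 0.1974]
ee_rot: [-3.092, 0.547, -0.002]
force: [-1.2, 1.5, -1.9]
width: 0.17
```

>>> jog_arm:
  commands:
    - {"translation":[0,0,2],"turn":[0,0,0]}
    - {"translation":[0,0,4],"turn":[0,0,0]}
    - {"translation":[0,0,6],"turn":[0,0,0]}
    - {"translation":[0,0,8],"turn":[0,0,0]}
    - {"translation":[0,0,8],"turn":[0,0,0]}

```text
clock: 13.6
position: [0.6242, -0.009, 0.19]
ee_rot: [-3.091, 0.547, -0.004]
force: [0.0, -0.0, -1.2]
width: 0.167
```

>>> jog_arm:
  commands:
    - {"translation":[0,0,1],"turn":[0,0,0]}
    - {"translation":[0,0,2],"turn":[0,0,0]}
    - {"translation":[0,0,2.5],"turn":[0,0,0]}
    - {"translation":[0,0,2.5],"turn":[0,0,0]}

```text
clock: 13.93
position: [0.6251, -0.0093, 0.1896]
ee_rot: [-3.09, 0.547, -0.007]
force: [-3.5, 0.3, 14.8]
width: 0.172
```

>>> jog_arm:
  commands:
    - {"translation":[0,0,-1.5],"turn":[0,0,0.05]}
    - {"translation":[0,0,-1.5],"turn":[0,0,0.12]}
    - {"translation":[0,0,-1.5],"turn":[0,0,0.2]}
    - {"translation":[0,0,-1.5],"turn":[0,0,0.28]}
    - {"translation":[0,0,-1.5],"turn":[0,0,0.36]}
    - {"translation":[0,0,-1.5],"turn":[0,0,0.44]}
    - {"translation":[0,0,-1.5],"turn":[0,0,0.52]}
    - {"translation":[0,0,-1.5],"turn":[0,0,0.6]}
    - {"translation":[0,0,-1.5],"turn":[0,0,0.68]}
    - {"translation":[0,0,-1.5],"turn":[0,0,0.74]}
    - {"translation":[0,0,-1.5],"turn":[0,0,0.8]}
    - {"translation":[0,0,-1.5],"turn":[0,0,0.8]}

```text
clock: 14.93
position: [0.6244, -0.0086, 0.1898]
ee_rot: [-2.631, 1.711, -0.002]
force: [-3.0, 2.0, 7.1]
width: 0.166
```

```bash
python3 -c "
from h import *
s=arm.observe();print(s['force'],s['ft_torque'],s['joints'])
go(.6243,-.009,.190,-1.15)"
```

```text
[-3.04426628  2.02605053  7.12190402] [0.34451517 0.84919622 0.09334588] [-0.67262924  0.61299625  0.96511595  1.67544553 -0.54909088  1.14533247
 -0.71179547]
t 14.9333 T [ 0.4  0.2 -0.2] turn [-0.004  0.001 -0.003]
```

>>> jog_arm:
  commands:
    - {"translation":[0,0,0],"turn":[0,0,0.05]}
    - {"translation":[0,0,0],"turn":[0,0,0.1]}
    - {"translation":[0,0,0],"turn":[0,0,0.15]}
    - {"translation":[0,0,0],"turn":[0,0,0.2]}
    - {"translation":[0,0,0],"turn":[0,0,0.2]}

```text
clock: 15.35
position: [0.6244, -0.0085, 0.1898]
ee_rot: [-2.447, 1.964, -0.001]
force: [-2.3, 2.3, 7.6]
width: 0.172
```

```bash
python3 -c "
from h import *
s=arm.observe();print(s['ft_torque'])
go(.6243,-.009,.190,-1.35)"
```

```text
[0.48293687 0.91418302 0.10488499]
t 15.35 T [ 0.5  0.2 -0.2] turn [-0.003  0.002 -0.003]
```

>>> jog_arm:
  commands:
    - {"translation":[0,0,0],"turn":[0,0,0.04]}
    - {"translation":[0,0,0],"turn":[0,0,0.08]}
    - {"translation":[0,0,0],"turn":[0,0,0.1]}
    - {"translation":[0,0,0],"turn":[0,0,0.1]}

```text
clock: 15.68
position: [0.6243, -0.0084, 0.1898]
ee_rot: [-2.348, 2.082, -0.001]
force: [-2.1, 1.6, 8.0]
width: 0.171
```

```bash
python3 -c "
from h import *
s=arm.observe();print(s['ft_torque'])
go(.6243,-.009,.190,-1.45)"
```

```text
[0.47627528 0.87942542 0.11573577]
t 15.6833 T [ 0.6  0.1 -0.2] turn [-0.003  0.002 -0.001]
```

Torque is still only the drag level, so I'll keep turning.

>>> jog_arm:
  commands:
    - {"translation":[0,0,0],"turn":[0,0,0.03]}
    - {"translation":[0,0,0],"turn":[0,0,0.06]}
    - {"translation":[0,0,0],"turn":[0,0,0.08]}
    - {"translation":[0,0,0],"turn":[0,0,0.08]}

```text
clock: 16.02
position: [0.6244, -0.0083, 0.1898]
ee_rot: [-2.263, 2.173, -0.0]
force: [-2.5, 1.4, 6.9]
width: 0.168
```

```bash
python3 -c "
from h import *
s=arm.observe();print(s['ft_torque'])
go(.6243,-.009,.190,-1.53)"
```

```text
[0.54996236 0.81943592 0.50921479]
t 16.0167 T [ 0.7  0.1 -0.2] turn [-0.003  0.002 -0.   ]
```

>>> jog_arm:
  commands:
    - {"translation":[0,0,0],"turn":[0,0,0.03]}
    - {"translation":[0,0,0],"turn":[0,0,0.04]}
    - {"translation":[0,0,0],"turn":[0,0,0.04]}

```text
clock: 16.27
position: [0.6245, -0.0084, 0.1898]
ee_rot: [-2.221, 2.217, -0.001]
force: [-2.0, 1.5, 7.0]
width: 0.171
```

```bash
python3 -c "
from h import *
s=arm.observe();print(s['ft_torque'])
go(.6243,-.009,.190,-1.57)"
```

```text
[0.35370572 0.74408971 0.78249178]
t 16.2667 T [ 0.6  0.2 -0.2] turn [-0.003  0.002  0.001]
```

>>> jog_arm:
  commands:
    - {"translation":[0,0,0],"turn":[0,0,-0.06]}
    - {"translation":[0,0,0],"turn":[0,0,-0.12]}
    - {"translation":[0,0,-1],"turn":[0,0,-0.14]}
    - {"translation":[0,0,-5],"turn":[0,0,-0.14]}
    - {"translation":[0,0,-12],"turn":[0,0,-0.14]}
    - {"translation":[0,0,-25],"turn":[0,0,-0.14]}
    - {"translation":[0,0,-45],"turn":[0,0,-0.14]}
    - {"translation":[0,0,-70],"turn":[0,0,-0.14]}
    - {"translation":[0,0,-85],"turn":[0,0,-0.14]}
    - {"translation":[0,0,-90],"turn":[0,0,-0.14]}
    - {"translation":[0,0,-90],"turn":[0,0,-0.14]}

```text
clock: 17.18
position: [0.6246, -0.0096, 0.2809]
ee_rot: [-2.368, 2.058, -0.005]
force: [-0.5, -0.0, -1.8]
width: 0.174
```

```bash
python3 -c "
from h import *
s=arm.observe();print(s['ft_torque'],s['force'])
go(.4901,.3176,.28,.037)"
```

```text
[-0.0480401   0.1485106  -0.03766296] [-0.4611932  -0.00733156 -1.77986341]
t 17.1833 T [-342.7   87.6    0.7] turn [-0.005 -0.003 -1.468]
```

>>> jog_arm:
  commands:
    - {"translation":[-20,5,0],"turn":[0,0,-0.1]}
    - {"translation":[-50,13,0],"turn":[0,0,-0.22]}
    - {"translation":[-85,22,0],"turn":[0,0,-0.34]}
    - {"translation":[-120,31,0],"turn":[0,0,-0.46]}
    - {"translation":[-155,40,0],"turn":[0,0,-0.58]}
    - {"translation":[-190,49,0],"turn":[0,0,-0.7]}
    - {"translation":[-225,58,0],"turn":[0,0,-0.82]}
    - {"translation":[-260,66,0],"turn":[0,0,-0.94]}
    - {"translation":[-290,74,0],"turn":[0,0,-1.06]}
    - {"translation":[-315,80,0],"turn":[0,0,-1.18]}
    - {"translation":[-335,86,0],"turn":[0,0,-1.3]}
    - {"translation":[-342,87,0],"turn":[-0.003,-0.003,-1.4]}

```text
clock: 18.18
position: [0.4868, 0.3215, 0.2777]
ee_rot: [-3.14, 0.03, 0.007]
force: [0.4, 1.3, -2.1]
width: 0.169
```

```bash
python3 -c "
from h import *
go(.4905,.3182,.28,.037)"
```

```text
t 18.1833 T [ 3.8  3.2 -2.3] turn [-0.001  0.004 -0.056]
```

>>> jog_arm:
  commands:
    - {"translation":[2,2,0],"turn":[0,0,-0.056]}
    - {"translation":[2,2,0],"turn":[0,0,-0.056]}
    - {"translation":[2,2,0],"turn":[0,0,-0.056]}
    - {"translation":[2,2,0],"turn":[0,0,-0.056]}

```text
clock: 18.52
position: [0.4917, 0.3146, 0.2787]
ee_rot: [-3.141, -0.035, 0.003]
force: [-0.1, 0.2, -2.4]
width: 0.169
```

```bash
python3 - <<'E'
from h import *
go(.4905,.3182,.28,.037)
t=arm.get_image('top');s=arm.get_image('side')
P=arm.observe()['position']
a,b=proj('side',[P+[0,0,.019],P+[0,0,-.099]]);x,y=((a+b)/2).astype(int);print(a,b,x-40,y-40)
cv2.imwrite('pics/back.png',np.hstack([cv2.resize(crop('',t,290,130,65,65,6),(400,400)),crop('',s,x-40,y-40,80,80,5)]))
E
```

```text
t 18.5167 T [-1.1 -3.6 -1.2] turn [-0.001  0.002 -0.015]
[254.54330501 125.86626898] [257.38721114 155.95376216] 215 100
```

View pics/back.png

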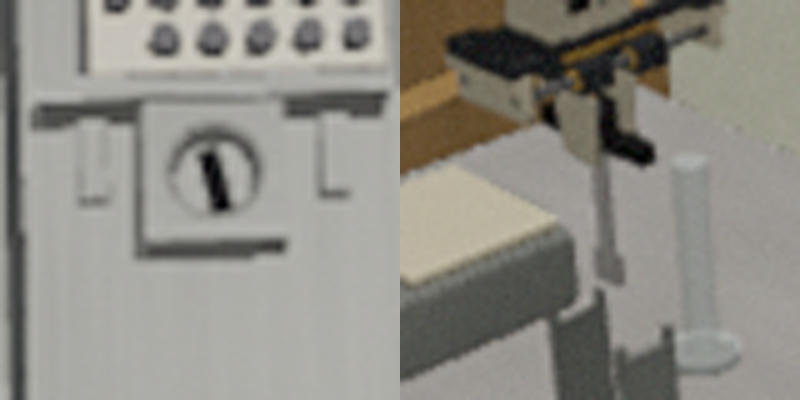

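```bash
python3 - <<'E'
from h import *
from scipy.optimize import minimize_scalar
P=arm.observe()['position']+[0,0,.019]
for th in(1.5,1.6,1.7,1.8,1.9):
  d=np.array([np.cos(th),np.sin(th),0])*.055
  print(th,(proj('side',[P-d])-proj('side',[P]))[0].round(2))
im=arm.get_image('side');pa=proj('side',[P])[0].astype(int)
for n in('side','top'):
  im=arm.get_image(n);pa=proj(n,[P])[0].astype(int);x,y=pa
  c=im[y-14:y+18,x-20:x+22].max(2);cv2.imwrite(f'pics/z{n}.png',cv2.resize(c,None,fx=9,fy=9,interpolation=cv2.INTER_CUBIC))
a=cv2.imread('pics/zside.png');b=cv2.imread('pics/ztop.png');cv2.imwrite('pics/z.png',np.hstack([a,b]));print(a.shape)
E
```

```text
1.5 [9.23 5.17]
1.6 [10.51  4.67]
1.7 [11.68  4.12]
1.8 [12.72  3.54]
1.9 [13.63  2.92]
(288, 378, 3)
```

View pics/z.png

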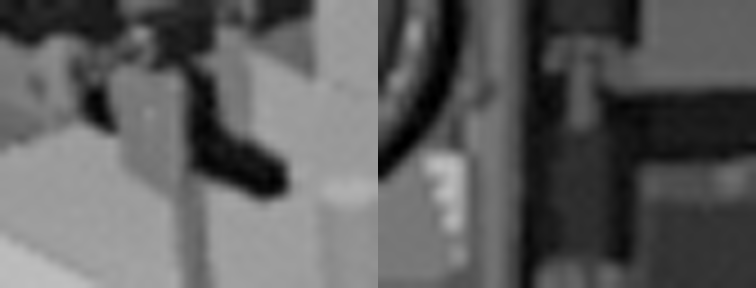

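```bash
python3 -c "
from h import *
go(.4905,.3183,.129,.037)"
```

```text
t 18.7667 T [ -0.9  -3.  150.2] turn [-0.001  0.002 -0.012]
```

>>> jog_arm:
  commands:
    - {"translation":[-1,-3,20],"turn":[0,0,-0.012]}
    - {"translation":[-1,-3,45],"turn":[0,0,-0.012]}
    - {"translation":[-1,-3,70],"turn":[0,0,-0.012]}
    - {"translation":[-1,-3,95],"turn":[0,0,-0.012]}
    - {"translation":[-1,-3,115],"turn":[0,0,-0.012]}
    - {"translation":[-1,-3,125],"turn":[0,0,-0.012]}
    - {"translation":[-1,-3,130],"turn":[0,0,-0.012]}
    - {"translation":[-1,-3,130],"turn":[0,0,-0.012]}

```text
clock: 19.43
position: [0.4903, 0.3183, 0.1488]
ee_rot: [-3.14, -0.059, 0.004]
force: [-0.1, -0.6, -1.6]
width: 0.166
```

```bash
python3 -c "
from h import *
go(.4905,.3183,.129,.037)"
```

```text
t 19.4333 T [ 0.2  0.  19.8] turn [-0.001  0.002  0.   ]
```

>>> jog_arm:
  commands:
    - {"translation":[0,0,5],"turn":[0,0,0]}
    - {"translation":[0,0,10],"turn":[0,0,0]}
    - {"translation":[0,0,14],"turn":[0,0,0]}
    - {"translation":[0,0,17],"turn":[0,0,0]}
    - {"translation":[0,0,19],"turn":[0,0,0]}
    - {"translation":[0,0,20],"turn":[0,0,0]}
    - {"translation":[0,0,20],"turn":[0,0,0]}

```text
clock: 20.02
position: [0.4905, 0.3185, 0.1292]
ee_rot: [-3.139, -0.059, 0.002]
force: [0.4, -0.5, -2.3]
width: 0.169
```

>>> jog_arm:
  commands:
    - {"translation":[0,0,0.7],"turn":[0,0,0]}
    - {"translation":[0,0,1.2],"turn":[0,0,0]}
    - {"translation":[0,0,1.2],"turn":[0,0,0]}

```text
clock: 20.27
position: [0.4906, 0.3186, 0.129]
ee_rot: [-3.139, -0.059, 0.002]
force: [-2.4, -1.2, 8.1]
width: 0.176
```

Contact on the uprights. I'll release, opening fully.

>>> jog_arm:
  commands:
    - {"translation":[0,0,-0.5],"turn":[0,0,0]}
    - {"translation":[0,0,-0.5],"turn":[0,0,0]}
    - {"translation":[0,0,-0.5],"turn":[0,0,0]}
    - {"translation":[0,0,-0.5],"turn":[0,0,0]}
    - {"translation":[0,0,-0.5],"turn":[0,0,0]}
    - {"translation":[0,0,-0.5],"turn":[0,0,0]}
    - {"translation":[0,0,-0.5],"turn":[0,0,0]}
    - {"translation":[0,0,-0.5],"turn":[0,0,0]}
    - {"translation":[0,0,-0.5],"turn":[0,0,0]}
    - {"translation":[0,0,-0.5],"turn":[0,0,0]}
  claw: -1

```text
clock: 21.1
position: [0.4904, 0.3185, 0.1285]
ee_rot: [-3.14, -0.059, 0.002]
force: [0.2, -0.3, 0.2]
width: 0.844
```

>>> jog_arm:
  commands:
    - {"translation":[0,0,-5],"turn":[0,0,0]}
    - {"translation":[0,0,-15],"turn":[0,0,0]}
    - {"translation":[0,0,-35],"turn":[0,0,0]}
    - {"translation":[0,0,-60],"turn":[0,0,0]}
    - {"translation":[0,0,-90],"turn":[0,0,0]}
    - {"translation":[0,0,-110],"turn":[0,0,0]}
    - {"translation":[-40,0,-120],"turn":[0,0,0]}
    - {"translation":[-80,0,-120],"turn":[0,0,0]}
    - {"translation":[-120,30,-120],"turn":[0,0,0]}
    - {"translation":[-120,30,-120],"turn":[0,0,0]}
    - {"translation":[-120,30,-120],"turn":[0,0,0]}

```text
clock: 22.02
position: [0.3696, 0.2822, 0.2494]
ee_rot: [-3.138, -0.06, 0.006]
force: [-0.8, 0.3, 0.1]
width: 1.002
```

```bash
python3 - <<'E'
from h import *
t=arm.get_image('top');s=arm.get_image('side')
cv2.imwrite('pics/fin.png',np.hstack([t[60:340,130:470],s[110:390,230:460]]))
m=(t[185:235,160:235].max(2)<38).astype(np.uint8)
n,l,st,c=cv2.connectedComponentsWithStats(m);print(st[1:])
print(cv2.absdiff(t,cv2.imread('pics/top0.png'))[90:300,390:470].mean())
E
```

```text
[[ 11  20  45  30 297]
 [  1  41   6   9  35]
 [  8  40   1   1   1]
 [ 12  40  11   2  16]
 [  1  42   1   1   1]
 [ 10  49  10   1  10]]
10.245555555555555
```

View pics/fin.png

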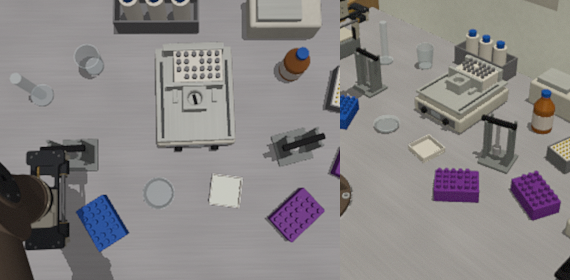

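```bash
python3 - <<'E'
from h import *
t=arm.get_image('top');g=t.max(2)
x,y=np.meshgrid(np.arange(312,345),np.arange(148,172));sel=np.hypot(x-325,y-158.6)<5.5
w=np.clip(110-g[148:172,312:345].astype(float),0,None)[sel]
P=np.array([at_z('top',[a,b],.103)[:2] for a,b in zip(x[sel],y[sel])])
v=np.linalg.eigh(np.cov(P.T,aweights=w))[1][:,1];a=np.arctan2(*v[::-1])%np.pi;print('screw ~',1.597-a)
m=(t[195:235,160:235].max(2)<38).astype(np.uint8);m[:, :]=m
pts=np.argwhere(t[200:216,165:222].max(2)<38)
P=np.array([at_z('top',[165+b,200+a],.152)[:2] for a,b in pts]);r=cv2.minAreaRect(P.astype(np.float32)*1000);print(r,P.mean(0))
k=[(d['confidence'],d['at']) for d in arm.landmark_of('side','key_bar')];print(k,proj('side',[[.4905,.3183,.148]]))
arm.get_image('side')
for q in('rack_center','jaw_push'):print(q,[(d['confidence'],d['at']) for d in arm.landmark_of('top',q)][:2])
print(proj('top',[[.6445+.062,-.014,.1075]]))
E
```

```text
screw ~ 1.3490269522249636
((488.3105163574219, 322.8132629394531), (18.54680824279785, 120.5375747680664), 1.821545124053955) [0.49189598 0.30673111]
[(0.76, [258.2, 165.9]), (0.55, [273.1, 152.3])] [[257.24681083 163.53081349]]
rack_center [(0.87, [426.6, 272.3]), (0.83, [488.1, 226.4])]
jaw_push [(0.98, [324.9, 170.6]), (0.21, [289.4, 250.0])]
[[326.39195251 128.68182046]]
```

```bash
python3 -c "
from cell import arm
print(arm.sign_off())"
```

```text
the job is handed in; nothing more can be done
None
```

The rack is clamped, the lock screw is tight, and the flat-bladed key is back on its own stand. I handed the job in at about 22 s of the 67 s; sign-off gives no verdict.

**What I did:**
- **Jaw:** I pushed it until it stopped moving with the force at 20 N. The finger position then was within about 1 mm of what travel 0.069 m should give. The picture afterwards shows the rack square against the stop.
- **Key:** I took it from the left stand and lowered it to the slot floor, where I felt 15 N of contact. I turned it clockwise until the torque rose from about 0.1 to 0.78 N m.
- **Return:** I hung the key back on its stand, let go and moved the arm clear.

**Last checks:**
- **Screw:** the top camera puts it at about 1.35 rad.
- **Key bar:** it lies on its uprights within a few millimetres of where it started. This reading is less certain because the gripper's shadow spoiled the outline fit, and the side-camera network was about 2 px off the expected spot.
- **Rack centre:** the network's final look reported only the purple look-alikes, so I relied on the picture for the rack.
- **Other objects:** the other key and the six bystanders look unmoved by eye. I did not measure each one. The before-and-after difference over the bottle and right-stand area averaged about 10 grey levels; I took that as image noise and shadow because the bottle was at the same pixels as before.

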